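Fit the exhaust silencer in the packing bench's air valve

TASK

Take the tall brass silencer out of the parts rack and push its steel stem into the open push-fit socket of the air valve, past the seal until it bottoms on the stop inside; press firmly but never ram it (more than about 25 N can harm the fitting). Only then swing the shut-off lever fully over to the on side, and leave the silencer standing home in its socket and everything else on the bench where it is.

Things in the scene. Friction and masses are not known exactly. Their poses are not given: they have to be found in the camera images.
- silencer_centre (a point): Exhaust silencer (0.13 to 0.23 kg), a loose upright part: a ribbed brass cylinder 28 mm in diameter, 70 mm long, on a steel stem 16 mm in diameter, 50 mm long, whose last 4 mm taper to 11 mm. This point is the brass cylinder's centre, 85 mm above the stem's lower end; z up the axis. It starts in one of the rack's holes, the brass resting on the rack's top, and lifts straight out.
- silencer_tip (a point): The centre of the lower end face of the silencer's stem; z points up the axis.
- silencer: The whole silencer; its origin is the lower end of the stem, z up the axis.
- rack: Black parts rack, a fixed block 70 x 190 mm and 60 mm high, origin under its centre, z up. Two 18 mm through-holes lie 50 mm either side of its centre along its y axis; one holds the silencer, the other the spare plug.
- valve: Air valve unit, fixed to the bench: a steel base plate 100 x 250 mm, 12 mm thick, origin under its centre, z up. On it, 60 mm from the centre towards its -y, stands an aluminium block 56 x 56 mm whose top is 82 mm above the bench, with the push-fit socket in its top; 60 mm towards its +y stands the shut-off lever, which swings along the unit's x axis.
- mouth (a point): Centre of the push-fit socket's mouth, in the block's top face 82 mm above the bench; z up out of the socket. The bore is vertical, 17.5 mm wide, with a 3 mm chamfer at the mouth and a black collar about 3.5 mm proud round it.
- core: The inside of the socket; origin at the mouth, z up. A sprung seal 16 to 24 mm down takes 6 to 12 N to push past, then the stem slides with 1 to 4 N. The rigid stop lies 34 to 46 mm below the mouth, differently in each start, with a soft washer 3 mm thick (2 N) on it; its depth can only be felt. Pressed on the stop with over 5 N beyond the seal's drag, the stem is home and stays when released.
- shutoff (a joint): Angle of the shut-off lever, 0 (off, leaning 0.5 rad to the valve unit's -x) to 1.0 rad (on, leaning 0.5 rad to its +x). It stays where it is left and needs about 1 N at the knob.
- shutoff_tip (a point): Centre of the black 26 mm ball at the lever's end, 80 mm from the lever's pivot; the pivot is 34 mm above the bench, above the point 60 mm along +y from the valve unit's origin, and the axle is along the unit's y. The lever's arm is 10 mm thick and its housing is 70 x 50 mm, 37 mm above the bench at most (its axle cover 47 mm).
- plug: Spare plug, a bystander: a short steel plug in the other rack hole, its 24 mm head 12 mm high on the rack's top. Origin at its lower end.
- tape: Roll core of packing tape, a bystander: a ring 100 mm across and 48 mm high lying on the bench, origin under its centre.
- oil: White oil bottle, a bystander: 52 mm across, 130 mm high, standing; origin under its centre.
- carton: Small cardboard carton, a bystander: 110 x 150 x 80 mm, origin under its centre.
Mind the look-alikes: they are no part of the job. Of the things like the silencer, leave any that is turquoise; of the rest the larger one is meant.

How it is judged:
By the outcome, as a careful person would: the job done as asked, in the order asked, and still so for the second after the job is handed in, with the robot touching nothing.
It also fails if it takes over 72 s, if anything falls off the work surface, if the arm or the gripper's body presses on something with over 40 N, if the wrist force passes 120 N, or if a joint passes its speed limit or range.

ROBOT

A 6-joint arm with a two-finger parallel gripper is mounted at the origin on the work surface. World frame = base frame: x ahead of the robot, y to its left, z up, the work surface at z = 0. Lengths are in m, angles in rad, forces in N, time in s.
With the tool pointing down it reaches from about 0.3 to 0.875 m from the base axis. Payload 6.4 kg.
Tool frame: the origin (TCP) lies at the very end of the fingers, on their centre line; the grasp point (between the pads) lies 19 mm behind it; x points along the fingers, y is the direction in which the jaws open and shut, and the axes are right-handed (so a half turn about x gives the same grasp; the last joint's range is limited). The gripper opens to 85 mm and grips with 20 to 120 N. Pads are 22 mm wide; open, the fingers measure 114 mm over their backs; the gripper's body (76 mm by 85 mm) begins 54 mm behind the grasp point. The pads swing forward as they close: fully open they stand 13 mm farther back than shut.
Start: joints at [-1.493, 0.181, 1.607, -0, 1.354, -0.206], TCP at [0.161, -0.552, 0.231] pointing down, gripper open.
Joint ranges: [-2.99, 2.99], [-0.89, 2.07], [0.3, 2.58], [-1.14, 4.28], [0, 2.63], [-3.12, 3.12]. Speed limits (rad/s): [2.57, 2.57, 3.01, 3.14, 3.14, 3.14].

INTERFACE

Orientations are given as a unit quaternion [w, x, y, z].
In Python, from bench import status, optics, hand_in gives the robot as it stands. The module is installed in compiled form; this text tells all that it offers.
- The arm moves only by the shell command python3 -m jog 'ROWS'. ROWS is JSON, one flat list of numbers, 5 for each row, row after row: the shift along the tool's x, y, z in mm, then the turn about the tool's x in degrees, then the opening in per cent of the stroke, from 0 (shut) to 100 (fully open). In form: [tx, ty, tz, yaw, gripper, tx, ty, tz, yaw, gripper, ...]. A call has exactly 5 rows; each row is the pose to reach, as a shift and turn from the pose commanded when the call began, along the tool's axes at that moment; what a row does not reach only later rows make up. A row lasts 1/10 s, in which the tool goes at most 50 mm and 8.59 degrees, less where a joint would pass 70% of its speed; a pose out of reach is approached as far as the arm can. A call with a gripper value outside its range is refused whole. The fingers move at their own pace and stop on an object; the grip force is fixed at half the most. Time passes only in rows, so rows that repeat a pose let the fingers close, or fill a call up. It gives the time, the measured TCP pose, the force and the opening at its end, in the units of the state.
- status.get_obs(): the state, without advancing time (a new reading comes with each control period).
- optics.camera(name): name is "side" or "top"; returns the picture (400x640x3 uint8, red, green, blue); there is no depth.
- optics.get_calibration(name): a dict with "vertical_fov" (degrees; the focal length in pixels is half the picture's height over the tangent of half this angle, whatever the lens; pixels are square), "cx", "cy" (the principal point, pixels), "k1" (the pictures are not rectified: a ray, as slopes to the right and down, at radius r is drawn at 1 + k1 r^2 times it, then the intrinsics apply), "extrinsics" (4x4, takes a point from camera to world coordinates). Camera axes: x right, y up, looking along -z (the intrinsics and any distortion apply to the point x, -y, -z); pixel columns grow to the right and rows downward; lengths in m; the calibration is good to about 2 mm. A picture is of the moment at which its call begins. get_calibration takes no time and is no camera call.
- hand_in(): hands the job in, once; it reports no verdict.
The state is a dict: "time_s": time; "q": joint angles; "dq": joint speeds; "joint_efforts": joint torques, N m; "eef_pos": TCP position; "eef_rot": TCP orientation; "wrist_force": force on the tool from outside, world axes, zero at the start; "torque": the same for the moment, N m; "opening": opening from 0.0 (shut) to 1.0 (fully open).
Only numpy, scipy, OpenCV 4.12 (cv2) and the standard library are available. Lean on these libraries where they do the work, as an engineer would, in place of code of your own. Each camera call takes 0.05 s, during which the arm holds its last target. There are 200 camera calls.

## Working session

There is one attempt and no reset: what is moved stays moved. The work goes in short steps, Python scripts to look and compute and a shell command to move; the robot and the scene stay as the last step left them, time stands still between calls to the robot, and variables do not carry over. Pictures are saved under pics/ and viewed, on a budget of 10 in all, crops included, one or two more only if the job needs it, and the job is handed in when it is done.

```bash
mkdir -p pics; cat > h.py <<'E'
import numpy as np, cv2
from bench import status, optics
from scipy.spatial.transform import Rotation as R
def snap(n,f):
    im=optics.camera(n); cv2.imwrite('pics/'+f,cv2.cvtColor(im,cv2.COLOR_RGB2BGR)); return im
def cal(n):
    c=optics.get_calibration(n); f=200/np.tan(np.radians(c['vertical_fov'])/2)
    return c,f,np.array(c['extrinsics'])
def ray(n,u,v):
    c,f,E=cal(n); d=np.array([(u-c['cx'])/f,(v-c['cy'])/f]); s=d.copy()
    for _ in range(30): s=d/(1+c['k1']*(s@s))
    r=E[:3,:3]@np.array([s[0],-s[1],-1]); return E[:3,3],r/np.linalg.norm(r)
def onz(n,u,v,z):
    o,r=ray(n,u,v); return o+r*(z-o[2])/r[2]
def proj(n,p):
    c,f,E=cal(n); q=E[:3,:3].T@(np.array(p)-E[:3,3]); s=np.array([q[0],-q[1]])/-q[2]
    s=s*(1+c['k1']*(s@s)); return s*f+[c['cx'],c['cy']]
def tri(a,b):
    o1,r1=ray(*a);o2,r2=ray(*b)
    t=np.linalg.lstsq(np.c_[r1,-r2],o2-o1,rcond=None)[0]
    p,q=o1+t[0]*r1,o2+t[1]*r2; return (p+q)/2,np.linalg.norm(p-q)
def tool(w):  # world displacement (mm) -> tool axes
    q=status.get_obs()['eef_rot']; return R.from_quat(np.r_[q[1:],q[0]]).inv().apply(w)
E
python3 - <<'E'
from h import *
snap('top','t0.png');snap('side','s0.png')
for n in('top','side'): print(optics.get_calibration(n))
print(status.get_obs())
E
```

```text
{'vertical_fov': 55.52297571777613, 'cx': 315.3541059616028, 'cy': 201.06675876351716, 'k1': -0.08954014185596443, 'extrinsics': array([[ 0.0066423 ,  0.98836664, -0.15194492,  0.40875203],
       [-0.99975441,  0.00335107, -0.02190651,  0.09044815],
       [-0.02114248,  0.15205311,  0.98814617,  1.2693563 ],
       [ 0.        ,  0.        ,  0.        ,  1.        ]])}
{'vertical_fov': 55.763076139951345, 'cx': 315.57157115980084, 'cy': 198.73659624992138, 'k1': -0.041923551265612154, 'extrinsics': array([[-0.83236931,  0.42549385, -0.3551286 ,  0.24984467],
       [-0.55407806, -0.65344301,  0.51576131,  0.60124101],
       [-0.01260303,  0.62607285,  0.77966271,  0.83351798],
       [ 0.        ,  0.        ,  0.        ,  1.        ]])}
{'time_s': 0.1, 'q': array([-1.49330974e+00,  1.81440084e-01,  1.60787930e+00, -1.07060696e-07,
        1.35383304e+00, -2.06285119e-01]), 'dq': array([-0.001842  , -0.00121335, -0.00326778,  0.00173034, -0.00033187,
       -0.00012968]), 'joint_efforts': array([ 4.45620117e-04, -4.45875549e+01, -3.52238417e+01, -2.54955039e-04,
        4.14811875e-03,  1.25956649e-05]), 'eef_pos': array([ 0.16097387, -0.55149724,  0.23050313]), 'eef_rot': array([ 0.09944181,  0.70003636,  0.10054246, -0.69996545]), 'wrist_force': array([ 0.18180043, -0.37900448,  0.28052317]), 'torque': array([-0.03201921,  0.04390875, -0.03284614]), 'opening': 0.9980911276759831}
```

View pics/t0.png

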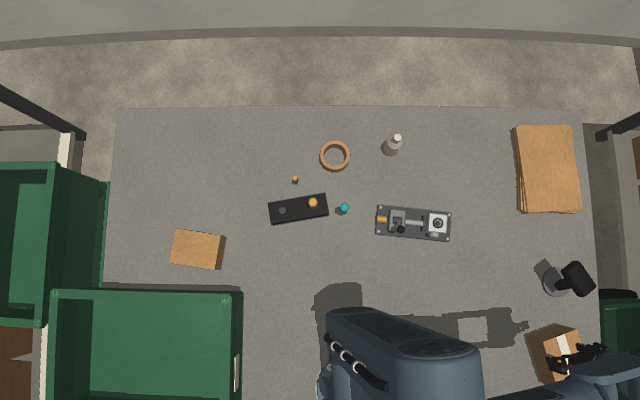

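View pics/s0.png

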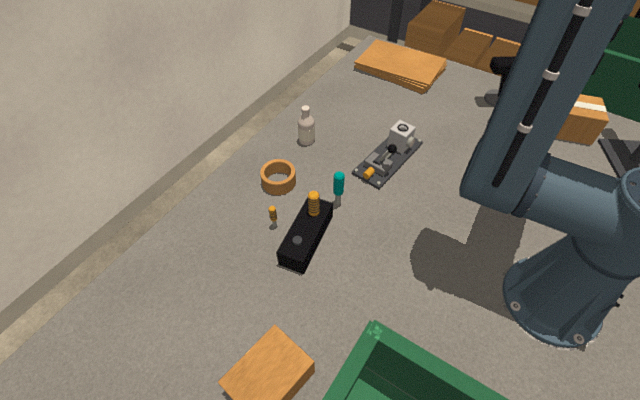

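Candidates: brass in the rack, top (313,202) / side (314,203); turquoise, top (344,208) / side (339,183); small brass, top (295,179) / side (272,213). The one in the rack fits because it is brass, the larger of the two, and sits in a rack hole. I'll confirm in an enlarged crop and measure.

```bash
python3 - <<'E'
from h import *
t=cv2.imread('pics/t0.png');s=cv2.imread('pics/s0.png')
a=cv2.resize(t[165:250,262:462],None,fx=4,fy=4,interpolation=cv2.INTER_CUBIC)[:, :800]
b=cv2.resize(s[110:280,260:430],(240,240));b=cv2.resize(s[165:245,255:355],(320,256),interpolation=cv2.INTER_CUBIC)
c=cv2.resize(s[110:190,345:430],(272,256),interpolation=cv2.INTER_CUBIC)
m=np.zeros((600,800,3),np.uint8);m[:340]=a;m[342:598,:320]=b;m[342:598,330:602]=c
cv2.imwrite('pics/c0.png',m)
for n,im,bx in(('top',t,(300,190,330,215)),('side',s,(300,180,330,225))):
    h=cv2.cvtColor(im,cv2.COLOR_BGR2HSV); k=cv2.inRange(h,(8,120,90),(28,255,255))
    q=np.zeros_like(k);x0,y0,x1,y1=bx;q[y0:y1,x0:x1]=k[y0:y1,x0:x1]
    ys,xs=np.nonzero(q);print(n,xs.min(),xs.max(),ys.min(),ys.max(),xs.mean(),ys.mean())
    top=[ (xs[ys==r].min(),xs[ys==r].max(),r) for r in np.unique(ys)];print(top)
    k2=cv2.inRange(im,(0,0,0),(45,45,45))
    print('rays',onz(n,xs.mean(),ys.mean(),.095))
E
```

```text
top 308 316 198 206 312.4848484848485 201.83333333333334
[(np.int64(310), np.int64(315), np.int64(198)), (np.int64(309), np.int64(316), np.int64(199)), (np.int64(309), np.int64(316), np.int64(200)), (np.int64(309), np.int64(316), np.int64(201)), (np.int64(308), np.int64(316), np.int64(202)), (np.int64(309), np.int64(316), np.int64(203)), (np.int64(309), np.int64(316), np.int64(204)), (np.int64(310), np.int64(316), np.int64(205)), (np.int64(311), np.int64(314), np.int64(206))]
rays [0.58687405 0.12544208 0.095     ]
side 308 318 191 215 313.43243243243245 201.6972972972973
[(np.int64(311), np.int64(316), np.int64(191)), (np.int64(309), np.int64(317), np.int64(192)), (np.int64(308), np.int64(318), np.int64(193)), (np.int64(308), np.int64(318), np.int64(194)), (np.int64(308), np.int64(318), np.int64(195)), (np.int64(308), np.int64(318), np.int64(196)), (np.int64(308), np.int64(318), np.int64(197)), (np.int64(309), np.int64(318), np.int64(198)), (np.int64(310), np.int64(317), np.int64(199)), (np.int64(310), np.int64(317), np.int64(200)), (np.int64(311), np.int64(316), np.int64(201)), (np.int64(309), np.int64(318), np.int64(202)), (np.int64(310), np.int64(318), np.int64(203)), (np.int64(309), np.int64(318), np.int64(204)), (np.int64(310), np.int64(318), np.int64(205)), (np.int64(310), np.int64(318), np.int64(206)), (np.int64(309), np.int64(318), np.int64(207)), (np.int64(310), np.int64(317), np.int64(208)), (np.int64(312), np.int64(315), np.int64(209)), (np.int64(310), np.int64(317), np.int64(210)), (np.int64(311), np.int64(316), np.int64(211)), (np.int64(309), np.int64(318), np.int64(212)), (np.int64(309), np.int64(318), np.int64(213)), (np.int64(310), np.int64(317), np.int64(214)), (np.int64(312), np.int64(316), np.int64(215))]
rays [0.5854572  0.12347629 0.095     ]
```

View pics/c0.png

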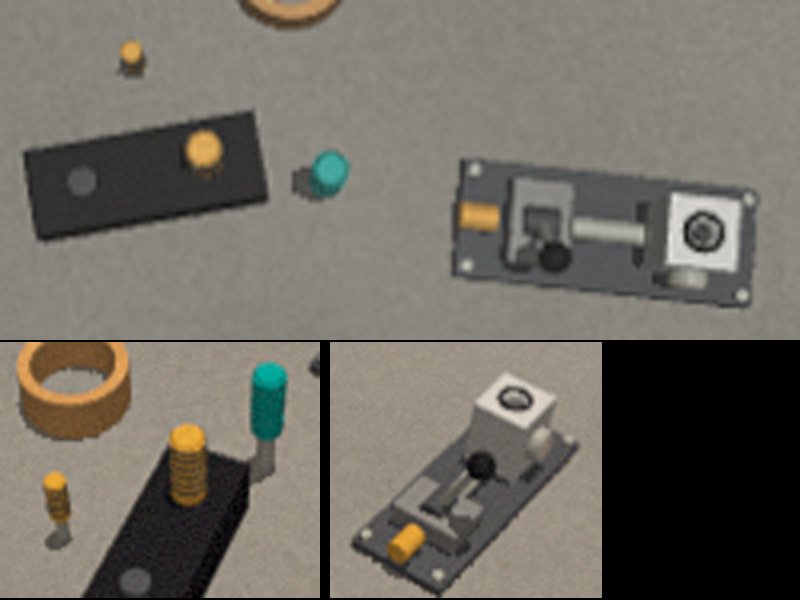

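The crop confirms it: the ribbed brass part in the rack is the larger of the two brass parts, and the turquoise one stands on the bench. The plug is in the other rack hole. The lever knob sits near (400,229) in the top view, leaning -x. The socket collar is near (437.5,222.5). Next I'll measure the socket, knob and axes.

```bash
python3 - <<'E'
from h import *
t=cv2.imread('pics/t0.png');s=cv2.imread('pics/s0.png')
def dark(im,bx,th=60):
    x0,y0,x1,y1=bx; g=im[y0:y1,x0:x1].max(2)<th
    ys,xs=np.nonzero(g); return (xs.min()+xs.max())/2+x0,(ys.min()+ys.max())/2+y0,len(xs),(xs.mean()+x0,ys.mean()+y0)
mt=dark(t,(431,215,445,231),110);ms=dark(s,(394,122,412,135),110);print(mt,ms)
print('mouth',onz('top',*mt[:2],.0855),onz('side',*ms[:2],.0855),tri(('top',*mt[:2]),('side',*ms[:2])))
kt=dark(t,(394,224,408,236),40);ks=dark(s,(386,142,399,155),40);print(kt,ks)
print('knob',onz('top',*kt[3],.104),onz('side',*ks[3],.104),tri(('top',*kt[3]),('side',*ks[3])))
print('sil',onz('top',312.5,202,.13),onz('side',313,194.5,.13),tri(('top',312.5,202),('side',313,194.5)))
# base plate screws (crop coords)
sc=[onz('top',262+a/4-.4,165+b/4-.4,.014) for a,b in((474,170),(467,265),(748,200),(742,295))]
print(np.round(sc,4)); c=np.mean(sc,0);y=sc[0]+sc[1]-sc[2]-sc[3];print('valve c',c,'yaw y',np.degrees(np.arctan2(-y[0],y[1])))
# rack corners z=.06
rc=[onz('top',262+a/4-.4,165+b/4-.4,.06) for a,b in((24,152),(252,112),(268,200),(38,240))]
y=rc[0]+rc[3]-rc[1]-rc[2];print('rack',np.mean(rc,0),np.degrees(np.arctan2(-y[0],y[1])))
o=status.get_obs();q=o['eef_rot'];print(R.from_quat(np.r_[q[1:],q[0]]).as_matrix().round(3))
for n,a in(('tape',(334.5,156)),('oil',(392,148)),('turq',(344,208)),('small',(295,179))):print(n,onz('top',*a,.05))
E
```

```text
(np.float64(437.5), np.float64(222.5), 64, (np.float64(437.109375), np.float64(222.921875))) (np.float64(402.5), np.float64(129.0), 45, (np.float64(401.73333333333335), np.float64(128.9777777777778)))
mouth [ 0.52410911 -0.26675833  0.0855    ] [ 0.52115738 -0.25671324  0.0855    ] (array([ 0.52535198, -0.27029525,  0.07368312]), np.float64(0.00019157942545388888))
(np.float64(400.0), np.float64(229.0), 25, (np.float64(399.76), np.float64(228.88))) (np.float64(391.5), np.float64(149.0), 52, (np.float64(391.71153846153845), np.float64(148.71153846153845)))
knob [ 0.50243741 -0.1434678   0.104     ] [ 0.50393143 -0.14409709  0.104     ] (array([ 0.50292252, -0.14303538,  0.10521646]), np.float64(0.0012249563291456414))
sil [0.58105409 0.12434917 0.13      ] [0.58273467 0.12833604 0.13      ] (array([0.58311832, 0.12512663, 0.12595913]), np.float64(0.003154448790402347))
[[ 0.5822 -0.0976  0.014 ]
 [ 0.503  -0.0904  0.014 ]
 [ 0.5576 -0.3269  0.014 ]
 [ 0.4785 -0.3185  0.014 ]]
valve c [ 0.53030337 -0.20838961  0.014     ] yaw y -6.129633213439192
rack [0.57015843 0.17307087 0.06      ] 10.222540866431743
[[-0.     0.28  -0.96 ]
 [ 0.002 -0.96  -0.28 ]
 [-1.    -0.002 -0.   ]]
tape [0.74736516 0.05510547 0.05      ]
oil [ 0.77552096 -0.1360786   0.05      ]
turq [0.57387014 0.02463454 0.05      ]
small [0.66931179 0.18479801 0.05      ]
```

Sanity check: the socket from the plate is (0.524,-0.268) and from the collar (0.524,-0.267). The silencer is at (0.581,0.1245) and the rack hole predicts (0.579,0.124). Both agree, so I'll move above the silencer.

```bash

python3 -m jog '[0,-20,-22,0,60, 0,-46,-52,0,60, 0,-73,-82,0,60, 0,-100,-112,0,60, 0,-127,-142,0,60]'
python3 -m jog '[0,-27,-30,0,60, 0,-54,-60,0,60, 0,-81,-90,0,60, 0,-108,-120,0,60, 0,-135,-150,0,60]'
python3 -m jog '[0,-27,-30,0,60, 0,-54,-60,0,60, 0,-81,-90,0,60, 0,-108,-120,0,60, 0,-135,-150,0,60]'
python3 -m jog '[0,-27,-30,5,60, 0,-54,-60,10,60, 0,-81,-90,16,60, 0,-108,-120,22,60, 0,-115,-128,22,60]'
python3 -c "
from h import *
o=status.get_obs();print(o['eef_pos'],tool(1000*(np.array([.581,.1245,.2])-o['eef_pos'])))
print(R.from_quat(np.r_[o['eef_rot'][1:],o['eef_rot'][0]]).as_matrix().round(3))"
```

```text
time_s: 0.6
eef_pos: [0.2622, -0.3886, 0.2309]
eef_rot: [0.1, 0.7, 0.1, -0.7]
wrist_force: [-0.5, -0.2, -0.1]
opening: 0.598
time_s: 1.1
eef_pos: [0.3684, -0.2171, 0.2311]
eef_rot: [-0.1, -0.7, -0.1, 0.7]
wrist_force: [0.4, -0.8, -0.4]
opening: 0.599
time_s: 1.6
eef_pos: [0.4746, -0.0454, 0.2311]
eef_rot: [-0.1, -0.7, -0.1, 0.7]
wrist_force: [0.0, -1.5, -0.2]
opening: 0.604
time_s: 2.1
eef_pos: [0.5657, 0.1023, 0.2307]
eef_rot: [0.035, -0.706, 0.035, 0.706]
wrist_force: [-0.2, -0.8, 0.6]
opening: 0.601
[0.56570883 0.10229425 0.23070447] [ 30.72175647 -23.58489035 -13.0233024 ]
[[-0.    -0.099 -0.995]
 [ 0.001 -0.995  0.099]
 [-1.    -0.001  0.   ]]
```

```bash

python3 -m jog '[0,-12,-7,0,60, 0,-23,-13,0,60, 20,-23,-13,0,60, 50,-23,-13,0,60, 80,-23,-13,0,60]'
python3 -m jog '[20,0,0,0,60, 40,0,0,0,60, 60,0,0,0,60, 73,0,0,0,60, 73,0,0,0,60]'
python3 - <<'E'
from h import *
a=snap('side','s1.png');b=snap('top','t1.png')
o=status.get_obs();print(o['eef_pos'],o['wrist_force'])
m=np.zeros((600,800,3),np.uint8)
m[:, :400]=cv2.resize(a[90:270,250:370],(400,600));m[:,400:]=cv2.resize(b[140:275,260:350],(400,600))
cv2.imwrite('pics/c1.png',m[:,:,::-1])
E
```

```text
time_s: 2.6
eef_pos: [0.5806, 0.1201, 0.151]
eef_rot: [-0.035, 0.707, -0.036, -0.706]
wrist_force: [0.3, -0.8, -1.0]
opening: 0.599
time_s: 3.1
eef_pos: [0.5786, 0.1201, 0.0762]
eef_rot: [0.036, -0.705, 0.036, 0.708]
wrist_force: [0.4, 1.0, -0.1]
opening: 0.603
[0.58041961 0.12037382 0.07874584] [0.69579228 0.2960902  0.9287453 ]
```

View pics/c1.png

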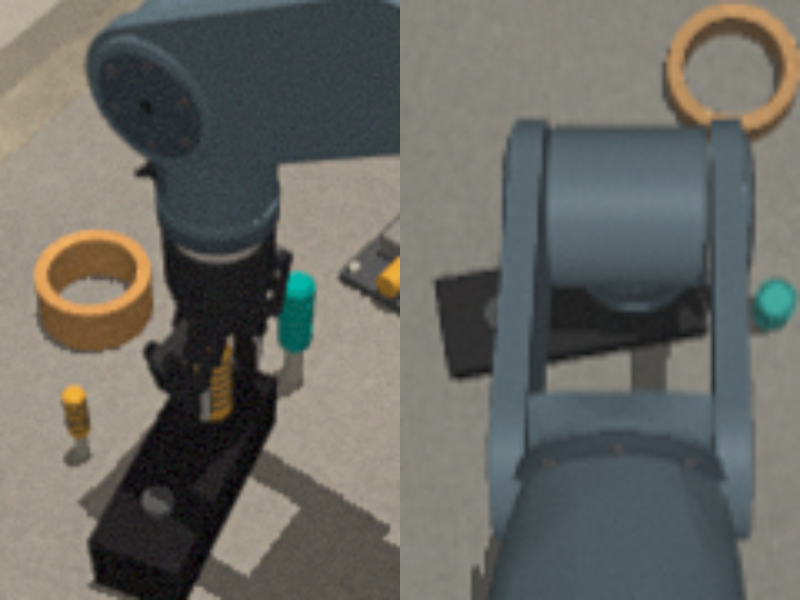

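The silencer stands between the fingers, visible at crop (215,380), with both look-alikes clear. I'll correct y by 4 mm and close.

```bash

python3 -m jog '[0,-4,0,0,60, 0,-4,0,0,45, 0,-4,0,0,35, 0,-4,0,0,20, 0,-4,0,0,0]'
python3 -m jog '[0,0,0,0,0, 0,0,0,0,0, 0,0,0,0,0, 0,0,0,0,0, 0,0,0,0,0]'
python3 -c "
from h import *
o=status.get_obs();print(o['eef_pos'],o['wrist_force'],o['torque'])"
```

```text
time_s: 3.7
eef_pos: [0.5811, 0.125, 0.0793]
eef_rot: [-0.035, 0.707, -0.035, -0.706]
wrist_force: [-0.7, 0.9, 6.6]
opening: 0.308
time_s: 4.2
eef_pos: [0.5811, 0.125, 0.0793]
eef_rot: [-0.036, 0.707, -0.035, -0.706]
wrist_force: [-0.7, 0.9, 5.5]
opening: 0.312
[0.58111201 0.12495175 0.07926966] [-0.73377973  0.85177974  5.53476229] [0.24161703 0.17313409 0.01396956]
```

```bash

python3 -m jog '[-10,0,0,0,0, -30,0,0,0,0, -60,0,0,0,0, -90,0,0,0,0, -120,0,0,0,0]'
python3 -m jog '[-25,0,0,0,0, -35,0,0,0,0, -35,0,0,0,0, -35,0,0,0,0, -35,0,0,0,0]'
python3 -c "
from h import *
o=status.get_obs();print(o['eef_pos'],o['wrist_force'],tool(1000*(np.array([.524,-.267,.235])-o['eef_pos'])))"
```

```text
time_s: 4.7
eef_pos: [0.5798, 0.1245, 0.1992]
eef_rot: [0.035, -0.706, 0.036, 0.707]
wrist_force: [0.1, -0.2, -1.8]
opening: 0.314
time_s: 5.2
eef_pos: [0.5793, 0.1246, 0.2311]
eef_rot: [0.035, -0.705, 0.036, 0.708]
wrist_force: [0.5, 0.9, -2.3]
opening: 0.306
[0.57932825 0.12460619 0.23114317] [ 0.48162696  0.93790042 -2.30635212] [ -3.63637399 395.17907661  15.86744874]
```

```bash

python3 -m jog '[0,15,1,0,0, 0,45,2,0,0, 0,75,3,0,0, 0,105,4,0,0, 0,135,5,0,0]'
python3 -m jog '[0,30,1,0,0, 0,60,2,0,0, 0,90,3,0,0, 0,120,4,0,0, 0,150,6,0,0]'
python3 -m jog '[0,30,1,0,0, 0,60,2,0,0, 0,90,4,0,0, 0,110,5,0,0, 0,110,5,0,0]'
python3 -m jog '[20,0,0,0,0, 40,0,0,0,0, 60,0,0,0,0, 60,0,0,0,0, 60,0,0,0,0]'
python3 - <<'E'
from h import *
a=snap('side','s2.png');b=snap('top','t2.png')
o=status.get_obs();p=o['eef_pos'];print(p,o['wrist_force'],tool(1000*(np.array([.524,-.267,.175])-p)))
r=o['eef_rot'];X=R.from_quat(np.r_[r[1:],r[0]]).as_matrix()[:,0];print(X)
tip=p+X*.0693;print('tip',tip,proj('side',tip),'mouth',proj('side',[.524,-.267,.0855]))
cv2.imwrite('pics/c2.png',cv2.resize(a[70:170,350:480],(780,600),interpolation=cv2.INTER_CUBIC)[:,:,::-1])
E
```

```text
time_s: 5.7
eef_pos: [0.561, -0.0109, 0.2322]
eef_rot: [0.035, -0.706, 0.035, 0.707]
wrist_force: [-0.0, -0.7, -2.7]
opening: 0.31
time_s: 6.2
eef_pos: [0.5399, -0.1596, 0.2323]
eef_rot: [0.036, -0.706, 0.035, 0.707]
wrist_force: [0.1, 0.2, -2.4]
opening: 0.31
time_s: 6.7
eef_pos: [0.5235, -0.2698, 0.2321]
eef_rot: [0.037, -0.706, 0.037, 0.707]
wrist_force: [0.3, -0.2, -2.4]
opening: 0.312
time_s: 7.2
eef_pos: [0.5247, -0.2662, 0.1729]
eef_rot: [0.036, -0.706, 0.035, 0.707]
wrist_force: [-0.2, 0.0, -1.2]
opening: 0.311
[ 0.52561949 -0.26700349  0.17451032] [-0.72185125  0.41461235 -2.55519876] [-0.49187536  0.15853118  1.61104507]
[ 0.00135131 -0.00104209 -0.99999854]
tip [ 0.52571313 -0.26707571  0.10521042] [403.69635829 121.3852632 ] mouth [403.11507091 126.75202945]
```

View pics/c2.png

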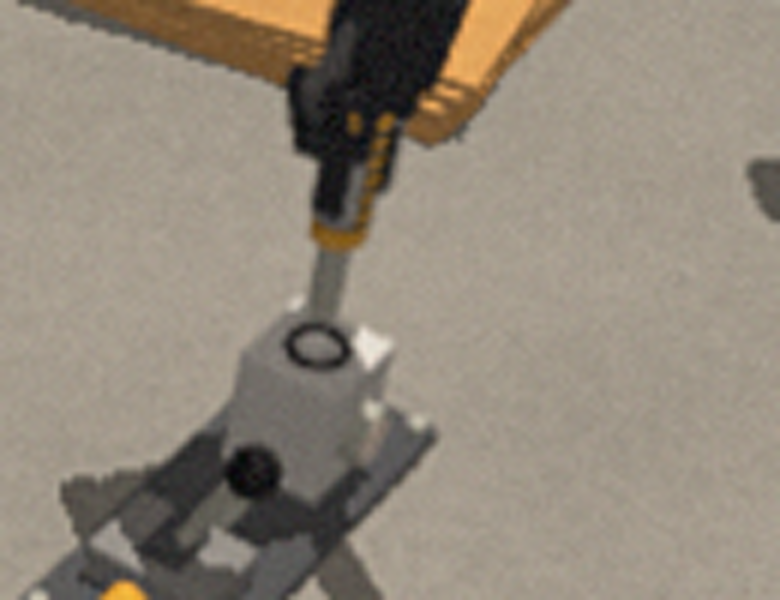

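The stem hangs over the collar: tip near crop (322,323), collar centre (318,346). This matches the projections to about 1 px. I'll descend in small steps.

```bash

python3 -m jog '[5,0,1,0,0, 10,0,1,0,0, 15,0,1,0,0, 20,0,1,0,0, 20,0,1,0,0]'
python3 -m jog '[1,0,0,0,0, 2,0,0,0,0, 3,0,0,0,0, 4,0,0,0,0, 4,0,0,0,0]'
python3 -c "
from h import *
o=status.get_obs();print(o['eef_pos'],o['wrist_force'],o['torque'])"
python3 -m jog '[1,0,0,0,0, 2,0,0,0,0, 3,0,0,0,0, 4,0,0,0,0, 4,0,0,0,0]'
python3 -c "
from h import *
o=status.get_obs();print(o['eef_pos'],o['wrist_force'],o['torque'])"
```

```text
time_s: 7.8
eef_pos: [0.5235, -0.2662, 0.1521]
eef_rot: [0.036, -0.706, 0.035, 0.707]
wrist_force: [-0.1, -0.7, -2.7]
opening: 0.313
time_s: 8.3
eef_pos: [0.524, -0.2666, 0.1492]
eef_rot: [0.035, -0.706, 0.035, 0.706]
wrist_force: [0.9, 0.2, -1.4]
opening: 0.311
[ 0.52400784 -0.26659092  0.14917728] [ 0.90769089  0.16762238 -1.44836402] [0.03146988 0.03381252 0.02501587]
time_s: 8.8
eef_pos: [0.5238, -0.2667, 0.145]
eef_rot: [0.035, -0.706, 0.035, 0.706]
wrist_force: [-0.8, -0.8, -1.6]
opening: 0.313
[ 0.52381614 -0.26674401  0.14503493] [-0.75876963 -0.83361138 -1.61115158] [-0.2152074   0.28932024  0.00473492]
```

The tip is about 6 mm into the bore with almost no force. Continuing.

```bash

python3 -m jog '[2,0,0,0,0, 4,0,0,0,0, 6,0,0,0,0, 7,0,0,0,0, 7,0,0,0,0]'
python3 -m jog '[1,0,0,0,0, 2,0,0,0,0, 3,0,0,0,0, 4,0,0,0,0, 4,0,0,0,0]'
python3 -c "
from h import *
o=status.get_obs();print(o['eef_pos'],o['wrist_force'],o['torque'])"
python3 -m jog '[1,0,0,0,0, 2,0,0,0,0, 3,0,0,0,0, 3,0,0,0,0, 3,0,0,0,0]'
python3 -c "
from h import *
o=status.get_obs();print(o['eef_pos'],o['wrist_force'],o['torque'])"
```

```text
time_s: 9.3
eef_pos: [0.5238, -0.2667, 0.1379]
eef_rot: [0.035, -0.706, 0.035, 0.706]
wrist_force: [-2.0, -1.4, -2.2]
opening: 0.309
time_s: 9.8
eef_pos: [0.524, -0.2667, 0.1341]
eef_rot: [0.035, -0.706, 0.035, 0.706]
wrist_force: [-3.2, -1.8, -0.5]
opening: 0.314
[ 0.52396894 -0.26672245  0.13414743] [-3.21130097 -1.84192276 -0.51324918] [-0.48155796  0.70819664 -0.07348759]
time_s: 10.3
eef_pos: [0.524, -0.2667, 0.1311]
eef_rot: [0.035, -0.706, 0.035, 0.706]
wrist_force: [-3.3, -1.9, 0.1]
opening: 0.312
[ 0.52398662 -0.26669932  0.13114358] [-3.34041407 -1.90445877  0.10833252] [-0.54887903  0.82500821 -0.0197188 ]
```

```bash

python3 -m jog '[0,0.5,1,0,0, 1,0.5,1,0,0, 2,0.5,1,0,0, 3,0.5,1,0,0, 3,0.5,1,0,0]'
python3 -m jog '[1,0,0,0,0, 2,0,0,0,0, 3,0,0,0,0, 3,0,0,0,0, 3,0,0,0,0]'
python3 -m jog '[1,0,0,0,0, 2,0,0,0,0, 3,0,0,0,0, 3,0,0,0,0, 3,0,0,0,0]'
python3 -c "
from h import *
o=status.get_obs();print(o['eef_pos'],o['wrist_force'],o['torque'])"
```

```text
time_s: 10.8
eef_pos: [0.5235, -0.2671, 0.1287]
eef_rot: [-0.035, 0.707, -0.035, -0.706]
wrist_force: [-0.4, 0.5, 3.2]
opening: 0.311
time_s: 11.3
eef_pos: [0.5229, -0.2669, 0.1246]
eef_rot: [0.036, -0.706, 0.035, 0.706]
wrist_force: [1.0, -0.9, -2.3]
opening: 0.312
time_s: 11.8
eef_pos: [0.5229, -0.267, 0.1219]
eef_rot: [0.035, -0.706, 0.035, 0.706]
wrist_force: [0.2, -0.9, -1.9]
opening: 0.313
[ 0.52290558 -0.26698218  0.12194855] [ 0.22538304 -0.91118066 -1.92809133] [-0.13930612 -0.12885199 -0.03129119]
```

```bash

python3 -m jog '[1,0,0,0,0, 2,0,0,0,0, 2,0,0,0,0, 2,0,0,0,0, 2,0,0,0,0]'
python3 -m jog '[1,0,0,0,0, 2,0,0,0,0, 2,0,0,0,0, 2,0,0,0,0, 2,0,0,0,0]'
python3 -m jog '[1,0,0,0,0, 2,0,0,0,0, 2,0,0,0,0, 2,0,0,0,0, 2,0,0,0,0]'
```

```text
time_s: 12.3
eef_pos: [0.523, -0.267, 0.1201]
eef_rot: [0.035, -0.706, 0.035, 0.706]
wrist_force: [0.7, -0.5, -1.4]
opening: 0.314
time_s: 12.8
eef_pos: [0.523, -0.267, 0.1181]
eef_rot: [0.035, -0.706, 0.035, 0.706]
wrist_force: [1.0, -0.6, -2.1]
opening: 0.315
time_s: 13.3
eef_pos: [0.523, -0.267, 0.1161]
eef_rot: [0.035, -0.706, 0.035, 0.706]
wrist_force: [0.9, -0.8, -2.3]
opening: 0.312
```

```bash

python3 -m jog '[0.5,0,0,0,0, 1,0,0,0,0, 1,0,0,0,0, 1,0,0,0,0, 1,0,0,0,0]'
python3 -c "
from h import *
o=status.get_obs();print(o['eef_pos'],o['wrist_force'],o['torque'])"
```

```text
time_s: 13.8
eef_pos: [0.523, -0.267, 0.1153]
eef_rot: [-0.035, 0.706, -0.035, -0.706]
wrist_force: [-0.3, -0.6, -0.2]
opening: 0.313
[ 0.52304706 -0.26700713  0.11530461] [-0.28538441 -0.63784883 -0.20699863] [-0.05954667 -0.0038869  -0.09957498]
```

```bash

python3 -m jog '[0.5,0,0,0,0, 1,0,0,0,0, 1,0,0,0,0, 1,0,0,0,0, 1,0,0,0,0]'
```

```text
time_s: 14.3
eef_pos: [0.523, -0.2671, 0.1142]
eef_rot: [-0.035, 0.706, -0.035, -0.706]
wrist_force: [0.7, -1.1, 0.1]
opening: 0.311
```

```bash

python3 -m jog '[0.5,0,0,0,0, 1,0,0,0,0, 1,0,0,0,0, 1,0,0,0,0, 1,0,0,0,0]'
```

```text
time_s: 14.8
eef_pos: [0.523, -0.267, 0.1131]
eef_rot: [0.035, -0.706, 0.035, 0.706]
wrist_force: [0.5, -0.7, -0.4]
opening: 0.316
```

```bash

python3 -m jog '[0.3,0,0,0,0, 0.6,0,0,0,0, 0.6,0,0,0,0, 0.6,0,0,0,0, 0.6,0,0,0,0]'
```

```text
time_s: 15.3
eef_pos: [0.5231, -0.267, 0.1127]
eef_rot: [-0.035, 0.706, -0.035, -0.706]
wrist_force: [-0.3, 0.5, 1.4]
opening: 0.312
```

```bash

python3 -m jog '[0.3,0,0,0,0, 0.3,0,0,0,0, 0.3,0,0,0,0, 0.3,0,0,0,0, 0.3,0,0,0,0]'
```

```text
time_s: 15.8
eef_pos: [0.523, -0.267, 0.1123]
eef_rot: [0.035, -0.706, 0.035, 0.706]
wrist_force: [0.6, 0.4, 0.2]
opening: 0.313
```

```bash

python3 -m jog '[0.3,0,0,0,0, 0.3,0,0,0,0, 0.3,0,0,0,0, 0.3,0,0,0,0, 0.3,0,0,0,0]'
```

```text
time_s: 16.3
eef_pos: [0.523, -0.267, 0.112]
eef_rot: [0.035, -0.706, 0.035, 0.706]
wrist_force: [-0.0, -0.4, 0.0]
opening: 0.313
```

```bash

python3 -m jog '[0.3,0,0,0,0, 0.3,0,0,0,0, 0.3,0,0,0,0, 0.3,0,0,0,0, 0.3,0,0,0,0]'
```

```text
time_s: 16.8
eef_pos: [0.523, -0.267, 0.1118]
eef_rot: [0.035, -0.706, 0.035, 0.706]
wrist_force: [0.2, -0.6, -0.7]
opening: 0.311
```

```bash

python3 -m jog '[0.4,0,0,0,0, 0.4,0,0,0,0, 0.4,0,0,0,0, 0.4,0,0,0,0, 0.4,0,0,0,0]'
```

```text
time_s: 17.3
eef_pos: [0.523, -0.2671, 0.1114]
eef_rot: [-0.035, 0.706, -0.035, -0.706]
wrist_force: [-0.7, 0.1, 0.4]
opening: 0.31
```

```bash

python3 -m jog '[0.4,0,0,0,0, 0.4,0,0,0,0, 0.4,0,0,0,0, 0.4,0,0,0,0, 0.4,0,0,0,0]'
```

```text
time_s: 17.8
eef_pos: [0.523, -0.2671, 0.1109]
eef_rot: [0.035, -0.706, 0.035, 0.706]
wrist_force: [0.2, -1.4, 0.0]
opening: 0.316
```

```bash

python3 -m jog '[0.4,0,0,0,0, 0.4,0,0,0,0, 0.4,0,0,0,0, 0.4,0,0,0,0, 0.4,0,0,0,0]'
```

```text
time_s: 18.3
eef_pos: [0.5231, -0.267, 0.1107]
eef_rot: [-0.035, 0.706, -0.035, -0.706]
wrist_force: [0.9, -1.2, 1.4]
opening: 0.314
```

```bash

python3 -m jog '[0.4,0,0,0,0, 0.8,0,0,0,0, 0.8,0,0,0,0, 0.8,0,0,0,0, 0.8,0,0,0,0]'
```

```text
time_s: 18.8
eef_pos: [0.5231, -0.2671, 0.1098]
eef_rot: [-0.035, 0.706, -0.035, -0.706]
wrist_force: [-0.0, -0.6, 0.6]
opening: 0.312
```

```bash

python3 -m jog '[0.4,0,0,0,0, 0.8,0,0,0,0, 0.8,0,0,0,0, 0.8,0,0,0,0, 0.8,0,0,0,0]'
```

```text
time_s: 19.3
eef_pos: [0.5231, -0.2671, 0.109]
eef_rot: [-0.035, 0.706, -0.035, -0.706]
wrist_force: [0.6, -0.5, 1.8]
opening: 0.316
```

```bash

python3 -m jog '[0.4,0,0,0,0, 0.8,0,0,0,0, 0.8,0,0,0,0, 0.8,0,0,0,0, 0.8,0,0,0,0]'
```

```text
time_s: 19.8
eef_pos: [0.523, -0.267, 0.1081]
eef_rot: [0.035, -0.706, 0.035, 0.706]
wrist_force: [-0.2, -0.8, 0.5]
opening: 0.311
```

```bash

python3 -m jog '[0.4,0,0,0,0, 0.8,0,0,0,0, 0.8,0,0,0,0, 0.8,0,0,0,0, 0.8,0,0,0,0]'
```

```text
time_s: 20.3
eef_pos: [0.5232, -0.2671, 0.1079]
eef_rot: [-0.035, 0.706, -0.035, -0.706]
wrist_force: [-0.9, 0.4, 5.3]
opening: 0.313
```

```bash

python3 -m jog '[0.4,0,0,0,0, 0.8,0,0,0,0, 0.8,0,0,0,0, 0.8,0,0,0,0, 0.8,0,0,0,0]'
```

```text
time_s: 20.8
eef_pos: [0.5234, -0.2672, 0.1078]
eef_rot: [-0.035, 0.706, -0.035, -0.706]
wrist_force: [-2.0, 1.9, 9.6]
opening: 0.314
```

```bash

python3 -m jog '[0.4,0,0,0,0, 0.8,0,0,0,0, 0.8,0,0,0,0, 0.8,0,0,0,0, 0.8,0,0,0,0]'
```

```text
time_s: 21.3
eef_pos: [0.5236, -0.2672, 0.1076]
eef_rot: [-0.035, 0.707, -0.036, -0.706]
wrist_force: [-2.8, 1.6, 14.2]
opening: 0.317
```

The stop is at a depth of about 43.5 mm and is pressed with about 16 N net. I'll ease off, open, rise and look.

```bash

python3 -m jog '[-1,0,0,0,0, -2,0,0,0,0, -2,0,0,0,0, -2,0,0,0,30, -2,0,0,0,40]'
python3 -m jog '[0,0,0,0,50, 0,0,0,0,60, 0,0,0,0,60, 0,0,0,0,60, 0,0,0,0,60]'
python3 -m jog '[-10,0,0,0,60, -30,0,0,0,60, -60,0,0,0,60, -90,0,0,0,60, -110,0,0,0,60]'
python3 - <<'E'
from h import *
# knob start pushes: pivot line from valve pose; go to clear start point -x of knob
yv=np.array([np.sin(np.radians(6.13)),np.cos(np.radians(6.13))]);xv=np.array([yv[1],-yv[0]])
piv=np.array([.524,-.2675])+.12*yv; k0=piv-.0384*xv
print('pivot',piv,'knob0',k0)
o=status.get_obs();print(o['eef_pos'],o['wrist_force'])
s=k0-.055*xv
print('start',s,tool(1000*(np.r_[s,.2]-o['eef_pos'])), 'xv in tool',tool(np.r_[xv,0]))
a=snap('side','s3.png')
for d in(40,43.5): print(proj('side',[.524,-.267,.082+.12-d/1000]),proj('side',[.524,-.267,.082+.05-d/1000]))
cv2.imwrite('pics/c3.png',cv2.resize(a[70:190,340:470],(650,600),interpolation=cv2.INTER_CUBIC)[:,:,::-1])
E
```

```text
time_s: 21.8
eef_pos: [0.5228, -0.2668, 0.1073]
eef_rot: [0.036, -0.706, 0.035, 0.706]
wrist_force: [-0.0, -1.0, -0.2]
opening: 0.402
time_s: 22.3
eef_pos: [0.523, -0.267, 0.1077]
eef_rot: [0.035, -0.706, 0.035, 0.706]
wrist_force: [0.7, 0.5, -0.1]
opening: 0.602
time_s: 22.8
eef_pos: [0.5238, -0.2676, 0.2212]
eef_rot: [-0.035, 0.707, -0.036, -0.705]
wrist_force: [0.5, -0.3, 0.1]
opening: 0.604
pivot [ 0.53681416 -0.14818614] knob0 [ 0.49863373 -0.14408561]
[ 0.52379604 -0.26759953  0.22119252] [ 0.50582559 -0.27956613  0.11889544]
start [ 0.44394821 -0.13821245] [  20.69455711 -120.79685893   92.44278483] xv in tool [ 0.00295268  0.00686053 -0.99997211]
[407.54459014 105.9751561 ] [403.47446271 125.06973951]
[407.3320025  106.97444318] [403.28056981 125.97741488]
```

View pics/c3.png

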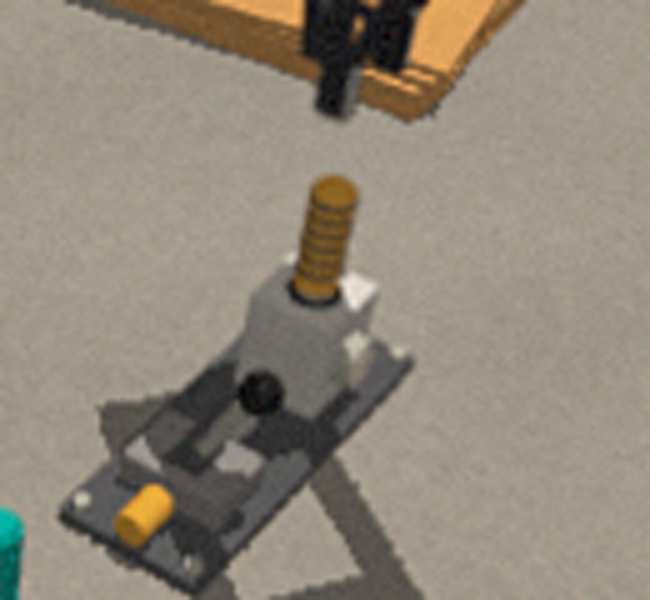

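The silencer stands straight in its socket with its brass just above the collar, at crop (317,295). The knob is at crop (262,393), still off. I'll close the gripper and go to the lever's -x side.

```bash

python3 -m jog '[0,-25,20,0,20, 0,-55,40,0,0, 0,-85,65,0,0, 0,-110,85,0,0, 0,-124,92,0,0]'
python3 -m jog '[0,0,0,0,0, 30,0,0,0,0, 60,0,0,0,0, 90,0,0,0,0, 115,0,0,0,0]'
python3 -m jog '[13,0,0,0,0, 13,0,0,0,0, 13,0,0,0,0, 13,0,0,0,0, 13,0,0,0,0]'
python3 -m jog '[0,0,-8,0,0, 0,0,-16,0,0, 0,0,-24,0,0, 0,0,-32,0,0, 0,0,-38,0,0]'
python3 -m jog '[0,0,-6,0,0, 0,0,-12,0,0, 0,0,-18,0,0, 0,0,-24,0,0, 0,0,-30,0,0]'
python3 -c "
from h import *
o=status.get_obs();p=o['eef_pos'];print(p,o['wrist_force'],o['opening'],tool(1000*(np.array([.5368+.0143,-.1482-.0015,p[2]])-p)))"
```

```text
time_s: 23.35
eef_pos: [0.4425, -0.1325, 0.2178]
eef_rot: [0.035, -0.706, 0.035, 0.706]
wrist_force: [0.4, -1.3, -0.2]
opening: 0.002
time_s: 23.85
eef_pos: [0.4446, -0.1356, 0.1015]
eef_rot: [-0.035, 0.706, -0.036, -0.706]
wrist_force: [0.7, 0.5, -0.5]
opening: -0.001
time_s: 24.35
eef_pos: [0.4449, -0.1351, 0.0911]
eef_rot: [-0.035, 0.707, -0.036, -0.705]
wrist_force: [-0.1, 0.3, 0.5]
opening: 0.003
time_s: 24.85
eef_pos: [0.4825, -0.1383, 0.0898]
eef_rot: [0.035, -0.706, 0.035, 0.706]
wrist_force: [-3.4, 0.1, 1.8]
opening: -0.001
time_s: 25.35
eef_pos: [0.5121, -0.1413, 0.0898]
eef_rot: [-0.035, 0.706, -0.035, -0.706]
wrist_force: [-1.1, 0.3, 0.6]
opening: 0.001
[ 0.51207085 -0.14130976  0.08978978] [-1.10670448  0.29664834  0.58011024] 0.0009875570737259327 [ 3.76071681e-03  4.44497410e+00 -3.96725668e+01]
```

```bash

python3 -m jog '[0,1,-6,0,0, 0,2,-12,0,0, 0,3,-18,0,0, 0,4,-24,0,0, 0,4,-30,0,0]'
python3 -m jog '[0,0,-1,0,0, 0,0,-2,0,0, 0,0,-3,0,0, 0,0,-4,0,0, 0,0,-5,0,0]'
```

```text
time_s: 25.85
eef_pos: [0.5413, -0.1484, 0.0896]
eef_rot: [0.035, -0.706, 0.035, 0.706]
wrist_force: [-1.4, -0.5, -0.9]
opening: -0.003
time_s: 26.35
eef_pos: [0.5459, -0.1487, 0.0898]
eef_rot: [0.035, -0.706, 0.035, 0.706]
wrist_force: [-1.2, -0.4, -0.4]
opening: -0.001
```

```bash

python3 -m jog '[0,0,-1,0,0, 0,0,-2,0,0, 0,0,-3,0,0, 0,0,-3,0,0, 0,0,-3,0,0]'
```

```text
time_s: 26.85
eef_pos: [0.5491, -0.149, 0.0899]
eef_rot: [-0.035, 0.706, -0.035, -0.706]
wrist_force: [-0.7, -0.2, 0.6]
opening: 0.007
```

```bash

python3 -m jog '[0,0,-1,0,0, 0,0,-2,0,0, 0,0,-2,0,0, 0,0,-2,0,0, 0,0,-2,0,0]'
```

```text
time_s: 27.35
eef_pos: [0.551, -0.1493, 0.0899]
eef_rot: [-0.035, 0.706, -0.035, -0.706]
wrist_force: [-0.3, 0.8, -0.5]
opening: 0.0
```

```bash

python3 -m jog '[0,0,-1,0,0, 0,0,-2,0,0, 0,0,-2,0,0, 0,0,-2,0,0, 0,0,-2,0,0]'
```

```text
time_s: 27.85
eef_pos: [0.5528, -0.1494, 0.0897]
eef_rot: [0.035, -0.706, 0.035, 0.706]
wrist_force: [-2.2, 0.8, -0.7]
opening: -0.002
```

```bash

python3 -m jog '[0,0,-1,0,0, 0,0,-2,0,0, 0,0,-2,0,0, 0,0,-2,0,0, 0,0,-2,0,0]'
```

```text
time_s: 28.35
eef_pos: [0.5532, -0.1494, 0.0895]
eef_rot: [0.036, -0.705, 0.035, 0.708]
wrist_force: [-8.7, 0.5, 4.6]
opening: -0.004
```

The stop is felt at 8.7 N, 2 mm beyond the predicted spot. I'll back off, rise, move aside and check in both views.

```bash

python3 -m jog '[0,0,8,0,0, 0,0,25,0,0, 0,0,45,0,0, -30,0,50,0,0, -60,0,50,0,0]'
python3 -m jog '[-40,0,30,0,0, -80,0,60,0,0, -110,0,90,0,0, -110,0,110,0,0, -110,0,110,0,0]'
python3 - <<'E'
from h import *
a=snap('side','s4.png');b=snap('top','t4.png')
o=status.get_obs();print(o['time_s'],o['eef_pos'],o['wrist_force'])
yv=np.array([np.sin(np.radians(6.13)),np.cos(np.radians(6.13))]);xv=np.array([yv[1],-yv[0]])
piv=np.array([.5368,-.1482])
for th in(.4,.5): k=np.r_[piv+.08*np.sin(th)*xv,.034+.08*np.cos(th)];print(th,'knob side',proj('side',k),'top',proj('top',k))
m=np.zeros((600,800,3),np.uint8)
m[:520,:400]=cv2.resize(a[70:200,350:450],(400,520),interpolation=cv2.INTER_CUBIC)
m[:520,400:]=cv2.resize(b[140:270,360:460],(400,520),interpolation=cv2.INTER_CUBIC)
cv2.imwrite('pics/c4.png',m[:,:,::-1])
E
```

```text
time_s: 28.85
eef_pos: [0.5039, -0.1441, 0.1497]
eef_rot: [0.036, -0.706, 0.035, 0.707]
wrist_force: [-0.4, -0.7, -0.2]
opening: -0.002
time_s: 29.35
eef_pos: [0.3952, -0.1338, 0.2613]
eef_rot: [-0.035, 0.708, -0.037, -0.705]
wrist_force: [-0.1, 0.5, 0.3]
opening: 0.001
29.45 [ 0.39618804 -0.13382195  0.26001503] [-0.08357811 -0.62847576  0.39953948]
0.4 knob side [372.70531254 137.66443809] top [402.06264068 207.63743512]
0.5 knob side [370.47756445 137.49982157] top [402.01791918 205.49924244]
```

View pics/c4.png

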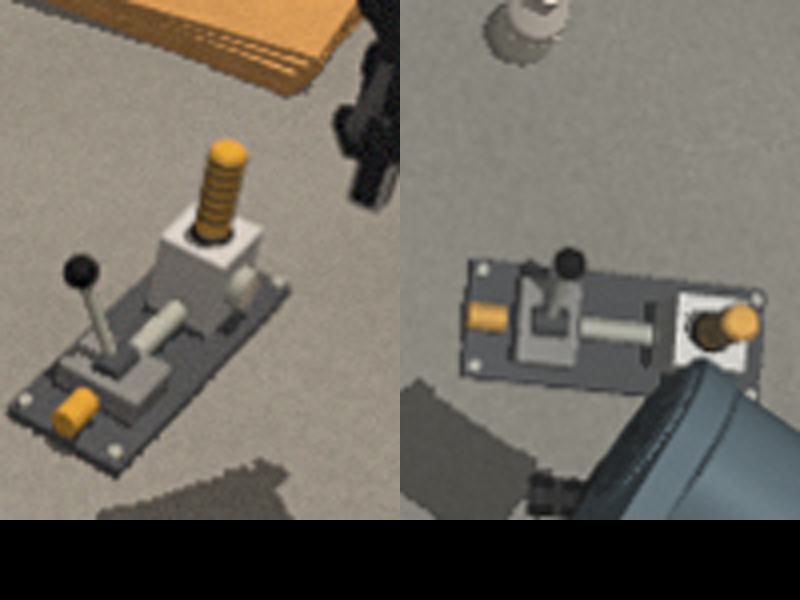

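View pics/t4.png

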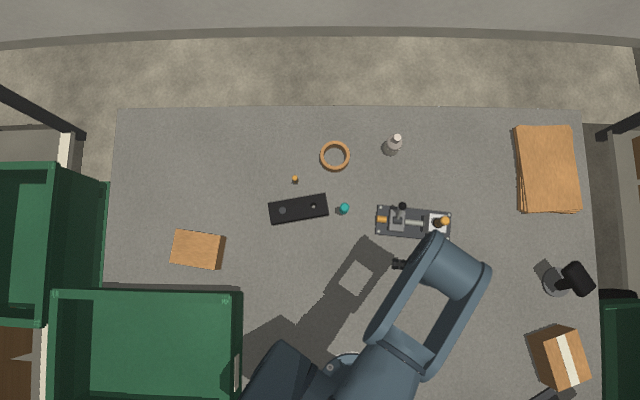

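The knob is at side (369.9,137.4) and top (402.1,205.5), against (370.5,137.5) and (402.0,205.5) predicted for fully on. The silencer stands in the socket, and every bystander is at its original pixel. Handing in.

```bash
python3 -c "
from bench import hand_in; print(hand_in())"
```

```text
the job is handed in; nothing more can be done
None
```

The job is done and handed in at about 29.5 s of the 72 s allowed. The silencer is home in its socket, and the lever was swung fully on afterwards. No verdict is reported at hand-in.

- **Silencer:** I lifted the larger brass silencer out of the rack and pushed it past the seal. It met a rigid stop about 43.5 mm down, and I pressed it there with about 16 N (14.2 N read, plus its weight). I read forces only at the end of each half-second move, so a short peak at the seal could have gone unseen. The highest reading there was about 5 N net, just under the stated 6 to 12 N. I also never felt the soft washer clearly apart from the drag.
- **Lever:** I pushed the knob until it met its end stop at 8.7 N. In the last pictures the knob is within 1 pixel of where it should be when fully on, in both views.
- **Rest of the bench:** The final views show the silencer standing in its socket and the robot touching nothing. The plug, tape, oil bottle, carton and both look-alikes had not visibly moved.
- **One disagreement:** My first side-view measurement of the socket was 10 mm off because of a bad colour mask. I used the top view and base-plate geometry instead, and the later close-up agreed with them.

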